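Pyramid of painted housings and their cap basket

TASK

Finish the pyramid of white housings on the wooden cradle: saddle two of the three loose ones in the two gaps of the base row and the third on top between those two, all lined up with the base row, each set down gently and not dropped, the base row staying as it is. When the pyramid stands, hang the basket of end caps by its handle on both prongs of the double hook, in their dips. Leave everything else on the bench where it is.

Things in the scene. Friction and masses are not known exactly. Their poses are not given: they have to be found in the camera images.
- cradle: fixed wooden drying cradle: board 130 mm (x) by 232 mm (y), 16 mm thick, with four half-round dowels along x (13 mm high) that part three places 64 mm apart along y; each holds one housing of the base row, lying along the cradle's x. Origin: centre of its underside
- gap_left (a point): point on the cradle, where the middle of a housing's axis comes to lie when it is saddled in the gap between the base_left and base_mid housings, 97 mm above the table; axes as the cradle's
- gap_right (a point): the same for the gap between base_mid and base_right, 64 mm from gap_left. Neighbouring housings touch or nearly touch at their drums, but 32 mm are free between their waists: open the fingers only a little to release there
- apex (a point): where the middle of the top housing's axis comes to lie, saddled between the two of the second layer, 148 mm above the table; axes as the cradle's
- base_left: one of the three housings of the base row, already in the cradle (left; left is the cradle's +y side), the same shape as housing1; origin mid-axis, 46 mm above the table
- base_mid: one of the three housings of the base row, already in the cradle (mid; left is the cradle's +y side), the same shape as housing1; origin mid-axis, 46 mm above the table
- base_right: one of the three housings of the base row, already in the cradle (right; left is the cradle's +y side), the same shape as housing1; origin mid-axis, 46 mm above the table
- housing1: loose white painted metal housing shaped like a dumbbell, 110 mm long, lying: two drums of 60 mm diameter and 28 mm length at its ends, joined by a waist of 32 mm diameter and 54 mm length (grip it there, across); 250 g. Origin: middle of its axis (30 mm above what it lies on); x runs along its axis; it may roll about x; it lies on the bench
- housing2: loose housing on the bench, the same as housing1 and interchangeable with it
- housing3: loose housing on the bench, the same as housing1 and interchangeable with it
- basket: open dark steel basket holding black end caps, 66 mm (x) by 116 mm (y), 45 mm high, with a rigid upright bail handle: a round bar of 8 mm diameter along y, 113 mm wide between its uprights' axes, the bar's axis 130 mm above the underside; 180 g. Origin: centre of its underside, z up
- basket_bar (a point): middle of the bail's bar, 130 mm above the basket's underside; y along the bar
- bracket: fixed grey stand on the bench with a post and a double hook: two steel prongs of 8 mm diameter, 70 mm apart along y, that run 106 mm from the post towards the stand's -x about 200 mm above the table, dip 12 mm in a V 75 mm from the post and end in upturned tips (top at 220 mm). Origin: under the post's front face
- hook_seat (a point): between the two prongs, where the middle of the basket's bar comes to rest when it hangs in both dips, 196 mm above the table, 75 mm from the post; the bar then lies along this y axis
- pot1: bystander: small black pot, 44 mm diameter, 45 mm high; origin under its centre
- pot2: bystander: the same kind of black pot
- tube: bystander: upright aluminium cylinder, 44 mm diameter, 100 mm high; origin under its centre
- tape: bystander: cardboard ring lying flat, 90 mm diameter, 25 mm high
- brush: bystander: brush, 170 mm long, lying along its x
- casing: bystander: white sheet-metal casing, 120 by 80 by 68 mm; origin under its centre
Mind the look-alikes: they are no part of the job. Leave any green look-alike of the housing2 alone.

How it is judged:
By the outcome, as a careful person would: the job done as asked, in the order asked, and still so for the second after the job is handed in, with the robot touching nothing.
It also fails if it takes over 72 s, if anything falls off the work surface, if the arm or the gripper's body presses on something with over 40 N, if the wrist force passes 120 N, or if a joint passes its speed limit or range.

ROBOT

A 6-joint arm with a two-finger parallel gripper is mounted at the origin on the work surface. World frame = base frame: x ahead of the robot, y to its left, z up, the work surface at z = 0. Lengths are in mm, angles in rad, forces in N, time in s.
With the tool pointing down it reaches from about 325 to 775 mm from the base axis. Payload 9.3 kg.
Tool frame: the origin (TCP) lies between the finger pads; the fingertips stand 17 mm ahead of it and the grasp point (between the pads) lies 2 mm behind it; z points along the fingers, y is the line along which they close (so a half turn about z gives the same grasp; the last joint's range is limited). The gripper opens to 85 mm and grips with 20 to 120 N. Pads are 22 mm wide; open, the fingers measure 114 mm over their backs; the gripper's body (76 mm by 85 mm) begins 54 mm behind the grasp point. The pads swing forward as they close: fully open they stand 13 mm farther back than shut.
Start: joints at [-1.393, 0.259, 0.021, 1.334, 0, 1.418], TCP at [178.633, -520.18, 248.279] pointing down, gripper open.
Joint ranges: [-3.04, 3.04], [-0.91, 1.82], [-1.04, 1.36], [-1.92, 1.95], [-1.52, 1.45], [-3.14, 3.14]. Speed limits (rad/s): [2.22, 2.22, 2.79, 3.14, 3.14, 3.14].

INTERFACE

Orientations are given as a unit quaternion [x, y, z, w].
In Python, from plant import robot gives the robot as it stands.
- The arm moves only by the tool servo_tool, never from a script. Its arguments are lists of equal length, an entry for each row: "linear": the shift along the tool's x, y, z in m, a list of three; "turn": the turn, a rotation vector about the tool's x, y, z in rad, a list of three; "gripper": the finger opening in m, from 0 to 0.0854. A call has 1 to 10 rows; each row is the pose to reach, as a shift and turn from the pose commanded when the call began, along the tool's axes at that moment; what a row does not reach only later rows make up. A row lasts 1/8 s, in which the tool goes at most 62.5 mm and 10.7 degrees, less where a joint would pass 70% of its speed; a pose out of reach is approached as far as the arm can. A call with a gripper value outside its range is refused whole. The fingers move at their own pace and stop on an object; "grip_force" is the grip in N (left out, the last holds). Time passes only in rows, so rows that repeat a pose let the fingers close. It gives the time, the measured TCP pose, the force, the opening and the grip force at its end, in the units of the state.
- robot.state(): the state, without advancing time (a new reading comes with each control period).
- robot.snapshot(name): name is "side" or "top" or "wrist"; returns a dict with "frame" (480x640x3 uint8, blue, green, red), "camera_matrix" (3x3 intrinsics, pixels), "dist" ([k1, k2, p1, p2, k3] as OpenCV has them; the pictures are not rectified), "xyz" and "orientation" of the camera in the world. Camera axes: x right, y down, z forward; pixel columns grow to the right and rows downward; lengths in mm; the calibration is good to about 2 mm. A picture is of the moment at which its call begins. There is no depth.
- robot.finish_job(): hands the job in; it is judged then, once.
The state is a dict: "clock": time; "joints": joint angles; "joint_velocities": joint speeds; "joint_torque": joint torques, N m; "eef_pos": TCP position; "orientation": TCP orientation; "contact_force": force on the tool from outside, world axes, zero at the start; "ft_torque": the same for the moment, N m; "width": finger opening in mm; "gripper_force": force on a finger pad.
Only numpy, scipy, OpenCV 4.12 (cv2) and the standard library are available. Lean on these libraries where they do the work, as an engineer would, in place of code of your own. Each camera call takes 0.05 s, during which the arm holds its last target. There are 200 camera calls.

## Working session

There is one attempt and no reset: what is moved stays moved. The work goes in short steps, Python scripts to look and compute and a tool call to move; the robot and the scene stay as the last step left them, time stands still between calls to the robot, and variables do not carry over. Pictures are saved under pics/ and viewed, at most 10 in all, crops included, and the job is handed in when it is done.

Besides the shell and the picture viewer there is one more tool, called after "Emit:" as name(argument=value, ...) on one line, values as JSON. servo_tool: Moves the arm, as the interface text tells. Its arguments: {"type":"object","properties":{"linear":{"type":"array","items":{"type":"array","items":{"type":"number"}}},"turn":{"type":"array","items":{"type":"array","items":{"type":"number"}}},"gripper":{"type":"array","items":{"type":"number"}},"grip_force":{"type":"number"}},"required":["linear","turn","gripper"]}

```bash
mkdir -p pics; cat > h.py <<'E'
import numpy as np, cv2
from scipy.spatial.transform import Rotation as R
from plant import robot
def snap(n,f=None):
    s=robot.snapshot(n)
    if f: cv2.imwrite('pics/'+f,s['frame'])
    return s
def ray(s,px):
    p=cv2.undistortPoints(np.array(px,float).reshape(-1,1,2),np.array(s['camera_matrix']),np.array(s['dist'])).reshape(-1,2)
    d=np.c_[p,np.ones(len(p))]@R.from_quat(s['orientation']).as_matrix().T
    return np.array(s['xyz'],float),d
def onz(s,px,z):
    o,d=ray(s,px); return o+d*((z-o[2])/d[:,2])[:,None]
def two(s1,p1,s2,p2):
    o1,d1=ray(s1,[p1]);o2,d2=ray(s2,[p2]);d1=d1[0];d2=d2[0]
    t=np.linalg.lstsq(np.c_[d1,-d2],o2-o1,rcond=None)[0]
    a=o1+t[0]*d1;b=o2+t[1]*d2
    return (a+b)/2,np.linalg.norm(a-b)
def proj(s,P):
    Rm=R.from_quat(s['orientation']).as_matrix().T
    return cv2.projectPoints(np.array(P,float).reshape(-1,3),cv2.Rodrigues(Rm)[0],-Rm@np.array(s['xyz'],float),np.array(s['camera_matrix']),np.array(s['dist']))[0].reshape(-1,2)
E
python3 - <<'E'
from h import *
for n in('top','side'):
    s=snap(n,n+'0.png');print(n,s['xyz'],s['orientation'],s['camera_matrix'])
print(robot.state())
E
```

```text
top [ 377.65122896    8.01870371 1248.74514051] [-0.70347816  0.70621437 -0.04920996  0.06291363] [[445.04202659   0.         320.61821408]
 [  0.         445.04202659 243.97188296]
 [  0.           0.           1.        ]]
side [403.94213098 724.02917681 966.16463217] [-0.07921843  0.93285375 -0.34961082  0.0357854 ] [[451.54495062   0.         321.90365704]
 [  0.         451.54495062 239.15034209]
 [  0.           0.           1.        ]]
{'clock': 0.1, 'joints': array([-1.39259535e+00,  2.59102186e-01,  2.08249444e-02,  1.33371983e+00,
        1.03279651e-05,  1.41819870e+00]), 'joint_velocities': array([-0.00191659, -0.00219381,  0.00158725, -0.00137955,  0.0010711 ,
        0.00180443]), 'joint_torque': array([ 3.82258353e-03, -5.56695199e+01,  3.45066512e+01,  1.16882793e-02,
       -2.55963541e-04,  1.46558153e-05]), 'eef_pos': array([ 178.59424615, -519.93423549,  247.73993389]), 'orientation': array([ 9.86352513e-01,  1.64646163e-01, -2.52203291e-06, -6.00391623e-04]), 'contact_force': array([ 0.84717864,  0.53757245, -0.62941835]), 'ft_torque': array([0.0350603 , 0.00731368, 0.00505492]), 'gripper_force': 0.0, 'width': 85.71227067448159}
```

View pics/top0.png

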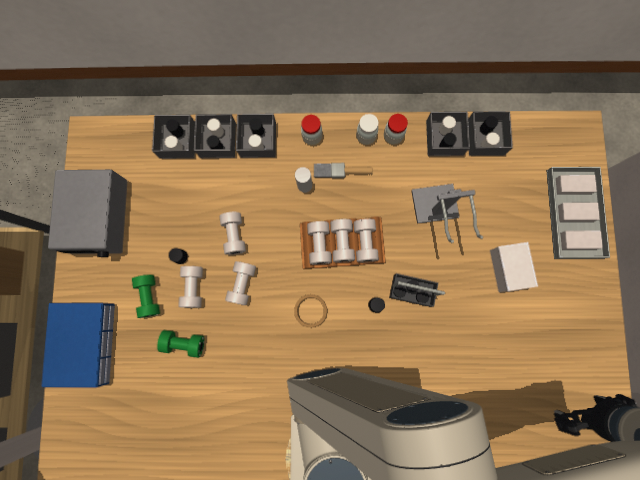

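View pics/side0.png

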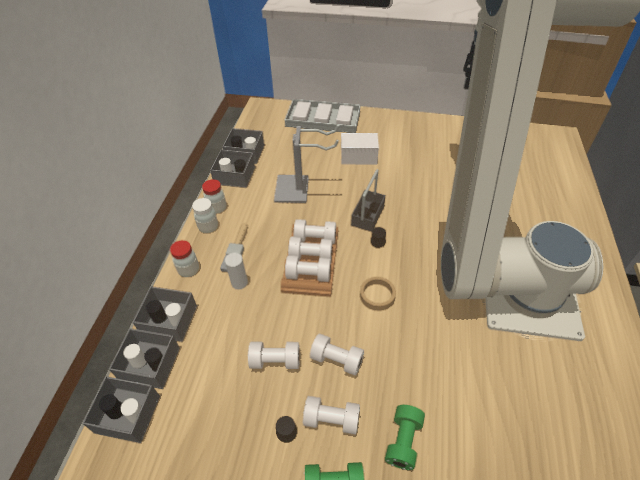

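```bash
python3 - <<'E'
from h import *
T=snap('top');S=snap('side')
for n,s,roi in(('top',T,(165,195,390,315)),('side',S,(240,215,370,440))):
    f=s['frame'];hsv=cv2.cvtColor(f,cv2.COLOR_BGR2HSV)
    m=((hsv[...,1]<60)&(hsv[...,2]>125)).astype('uint8')
    x0,y0,x1,y1=roi;mm=np.zeros_like(m);mm[y0:y1,x0:x1]=m[y0:y1,x0:x1]
    cs,_=cv2.findContours(mm,cv2.RETR_EXTERNAL,cv2.CHAIN_APPROX_NONE)
    for c in cs:
        if cv2.contourArea(c)<150: continue
        r=cv2.minAreaRect(c);b=cv2.boxPoints(r)
        z=30 if n=='side' or r[0][0]<290 else 46
        e=[(b[i]+b[(i+1)%4])/2 for i in range(4)]
        e=[e[0],e[2]] if np.linalg.norm(e[0]-e[2])>np.linalg.norm(e[1]-e[3]) else [e[1],e[3]]
        P=onz(s,e,z);W=onz(s,[r[0]],z)[0];d=P[1]-P[0]
        print(n,np.round(r[0],1),np.round(r[1],1),cv2.contourArea(c),'c',W.round(1),'len',np.linalg.norm(d).round(1),'ang',np.degrees(np.arctan2(d[1],d[0])).round(1)%180)
a=cv2.resize(T['frame'][170:310,380:500],None,fx=3.3,fy=3.3,interpolation=cv2.INTER_CUBIC)
b=cv2.resize(S['frame'][115:255,270:390],None,fx=3.3,fy=3.3,interpolation=cv2.INTER_CUBIC)
cv2.imwrite('pics/crop1.png',np.hstack([a,b]))
E
```

```text
top [189.5 286.1] [19.9 40.5] 551.5 c [457.3 392.9  30. ] len 111.2 ang 0.4000000000000057
top [239.7 282.7] [19.9 40.8] 551.5 c [466.3 254.1  30. ] len 111.4 ang 166.8
top [318.9 241.3] [40.9 20.6] 566.5 c [577.7  35.8  46. ] len 113.7 ang 3.6999999999999886
top [365.6 239. ] [40.8 21.1] 558.0 c [583.5 -91.9  46. ] len 113.2 ang 4.400000000000006
top [342.  239.3] [40.7 20.6] 567.0 c [583.  -27.3  46. ] len 113.1 ang 3.1999999999999886
top [231.6 231.7] [39.6 19.9] 520.5 c [609.1 280.7  30. ] len 113.5 ang 9.199999999999989
side [330.8 414.5] [55.7 30.2] 1203.5 c [454.3 391.9  30. ] len 115.3 ang 0.09999999999999432
side [273. 355.] [26. 50.] 943.5 c [604.8 280.8  30. ] len 113.4 ang 9.8
side [336.2 353.7] [52.1 26.9] 990.5 c [464.5 253.5  30. ] len 118.7 ang 167.7
side [309.9 249.7] [44.9 62.6] 2251.5 c [581.2 -37.3  30. ] len 219.0 ang 94.2
```

View pics/crop1.png

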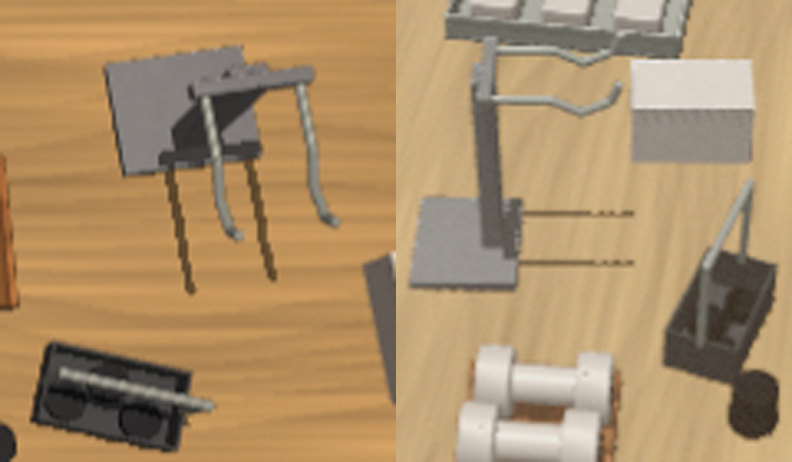

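```bash
python3 - <<'E'
from h import *
T=snap('top');S=snap('side')
tp=lambda x,y:(380+x/3.3-.35,170+y/3.3-.35); sd=lambda x,y:(270+(x-396)/3.3-.35,115+y/3.3-.35)
print('bar top',onz(T,[tp(62,373),tp(212,406)],130).round(1))
print('bar side',onz(S,[sd(708,266),sd(750,183)],130).round(1))
print('bar 2v',two(T,tp(62,373),S,sd(708,266)),two(T,tp(212,406),S,sd(750,183)))
print('tips top',onz(T,[tp(236,236),tp(334,221)],216).round(1))
print('tips 2v',two(T,tp(236,236),S,sd(617,90)))
print('roots top',onz(T,[tp(206,97),tp(300,86)],200).round(1))
print('roots side',onz(S,[sd(493,99),sd(496,50)],200).round(1))
print('dips side',onz(S,[sd(582,113),sd(584,65)],188).round(1))
print('base plate front corners',onz(T,[tp(124,174),tp(262,155)],10).round(1))
print('basket rim corners z45',onz(T,[tp(48,343),tp(192,372),tp(180,450),tp(33,420)],45).round(1))
E
```

```text
bar top [[ 457.6 -165.1  130. ]
 [ 432.2 -277.5  130. ]]
bar side [[ 454.5 -166.8  130. ]
 [ 430.4 -276.   130. ]]
bar 2v (array([ 455.92201316, -164.79517236,  131.99163351]), np.float64(2.998439221418105)) (array([ 431.34291602, -277.86640426,  128.49629245]), np.float64(1.7817194927003681))
tips top [[ 548.  -278.   216. ]
 [ 558.4 -348.   216. ]]
tips 2v (array([ 548.22646772, -279.20621311,  211.67230932]), np.float64(1.0098037769473007))
roots top [[ 653.9 -265.6  200. ]
 [ 661.8 -334.7  200. ]]
roots side [[ 650.8 -266.   200. ]
 [ 662.7 -334.8  200. ]]
dips side [[ 576.5 -274.4  188. ]
 [ 586.1 -341.6  188. ]]
base plate front corners [[ 636.5 -241.9   10. ]
 [ 652.4 -360.8   10. ]]
basket rim corners z45 [[ 488.2 -167.6   45. ]
 [ 464.  -284.2   45. ]
 [ 401.  -271.8   45. ]
 [ 425.6 -153.7   45. ]]
```

```bash
cat >> h.py <<'E'
def to(*wps):
    """world waypoints (x,y,z,psi deg of tool x), tool down -> rows in the tool frame"""
    st=robot.state();Rm=R.from_quat(st['orientation']);p=st['eef_pos']
    a=Rm.as_matrix();print('clk',st['clock'].__round__(2),'at',p.round(1),'psi',np.degrees(np.arctan2(a[1,0],a[0,0])).round(2),'tilt',np.degrees(np.arccos(-a[2,2])).round(2),'F',st['contact_force'].round(1),'w',round(st['width'],1))
    for x,y,z,q in wps:
        q=np.radians(q);G=R.from_matrix([[np.cos(q),np.sin(q),0],[np.sin(q),-np.cos(q),0],[0,0,-1]])
        print((Rm.inv().apply(np.array([x,y,z])-p)/1000).round(4).tolist(),(Rm.inv()*G).as_rotvec().round(4).tolist())
E
python3 -c "
from h import *
to((480,-40,330,100),(500,-28,330,183))"
```

```text
clk 0.3 at [ 178.6 -520.1  248.1] psi 18.95 tilt 0.02 F [-0.6  0.7  0.1] w 85.4
[0.441, -0.3562, -0.0817] [-0.0003, -0.0003, -1.4145]
[0.4638, -0.3611, -0.0817] [-0.0, -0.0006, -2.8632]
```

Emit:
servo_tool(linear=[[0.464,-0.361,-0.082],[0.464,-0.361,-0.082],[0.464,-0.361,-0.082],[0.464,-0.361,-0.082],[0.464,-0.361,-0.082],[0.464,-0.361,-0.082],[0.464,-0.361,-0.082],[0.464,-0.361,-0.082],[0.464,-0.361,-0.082],[0.464,-0.361,-0.082]], turn=[[0,0,-2.863],[0,0,-2.863],[0,0,-2.863],[0,0,-2.863],[0,0,-2.863],[0,0,-2.863],[0,0,-2.863],[0,0,-2.863],[0,0,-2.863],[0,0,-2.863]], gripper=[0.085,0.085,0.085,0.085,0.085,0.085,0.085,0.085,0.085,0.085])

```text
clock: 1.55
eef_pos: [501.3, -25.4, 330.6]
orientation: [0.447, 0.894, 0.0, 0.0]
contact_force: [0.5, -1.2, -0.2]
width: 84.7
gripper_force: 0.0
```

```bash
python3 -c "
from h import *
to((500,-28,330,183))"
```

```text
clk 1.55 at [501.3 -25.4 330.6] psi 126.89 tilt 0.03 F [ 0.5 -1.2 -0.2] w 84.7
[-0.0013, -0.0026, 0.0006] [0.0004, 0.0004, -0.9794]
```

Emit:
servo_tool(linear=[[0,0,0],[0,0,0],[0,0,0],[0,0,0],[0,0,0],[0,0,0],[0,0,0]], turn=[[0,0,-0.979],[0,0,-0.979],[0,0,-0.979],[0,0,-0.979],[0,0,-0.979],[0,0,-0.979],[0,0,-0.979]], gripper=[0.085,0.085,0.085,0.085,0.085,0.085,0.085])

```text
clock: 2.42
eef_pos: [500.2, -28.0, 330.3]
orientation: [-0.021, 1.0, -0.0, -0.0]
contact_force: [-0.7, -0.1, -0.1]
width: 85.1
gripper_force: 0.0
```

```bash
python3 - <<'E'
from h import *
w=snap('wrist','w0.png');print(w['xyz'],R.from_quat(w['orientation']).as_matrix().round(3).tolist())
print(proj(w,[(578,36,46),(583,-28,46),(583,-92,46)]).round(0))
to((466,254,110,167),(466,254,30,167))
E
```

```text
[426.00382814 -30.54009829 454.68885732] [[-0.043, 0.956, 0.291], [0.999, 0.041, 0.012], [0.0, 0.292, -0.957]]
[[374. 275.]
 [313. 277.]
 [253. 275.]]
clk 2.48 at [500.2 -28.  330.3] psi -177.59 tilt 0.01 F [ 0.2 -0.6  0.2] w 84.9
[0.0223, 0.2832, 0.2203] [0.0001, -0.0001, 0.2689]
[0.0223, 0.2832, 0.3003] [0.0001, -0.0001, 0.2689]
```

View pics/w0.png

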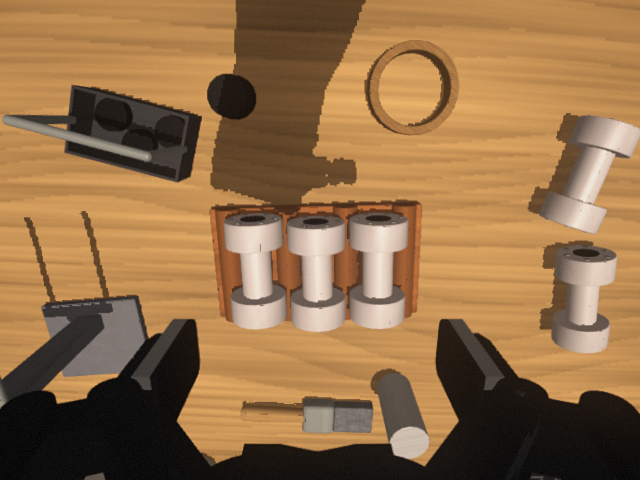

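```bash
python3 - <<'E'
from h import *
w=snap('wrist');f=w['frame'];hsv=cv2.cvtColor(f,cv2.COLOR_BGR2HSV)
m=((hsv[...,1]<70)&(hsv[...,2]>110)).astype('uint8')
mm=np.zeros_like(m);mm[205:335,215:425]=m[205:335,215:425]
for r in (250,260,268,276,284):
    c=np.where(mm[r])[0];seg=np.split(c,np.where(np.diff(c)>2)[0]+1)
    seg=[s for s in seg if len(s)>12]
    P=[onz(w,[(s.mean(),r)],46)[0].round(1).tolist()[:2] for s in seg]
    print(r,[(s[0],s[-1]) for s in seg],P)
# axial extents in columns at axis
for c in (255,316,378):
    rr=[np.where(mm[:,k])[0] for k in range(c-20,c+21)]
    t=np.median([a[0] for a in rr]);b=max(a[-1] for a in rr)
    print(c,'top',t,'bot',b,onz(w,[(c,min(a[0] for a in rr))],50).round(1),'far end top',onz(w,[(c,b)],46).round(1))
# board corners z16
print(onz(w,[(212,207),(421,202),(421,313)],16).round(1))
E
```

```text
250 [(np.int64(229), np.int64(270)), (np.int64(290), np.int64(341)), (np.int64(360), np.int64(398))] [[555.9, -95.5], [553.0, -27.0], [550.2, 38.9]]
260 [(np.int64(241), np.int64(270)), (np.int64(302), np.int64(330)), (np.int64(363), np.int64(392))] [[566.6, -89.3], [563.9, -26.0], [561.2, 38.3]]
268 [(np.int64(241), np.int64(271)), (np.int64(302), np.int64(331)), (np.int64(363), np.int64(392))] [[575.4, -88.8], [572.8, -25.1], [570.1, 39.1]]
276 [(np.int64(242), np.int64(271)), (np.int64(303), np.int64(331)), (np.int64(363), np.int64(392))] [[584.4, -88.2], [581.7, -24.2], [579.1, 39.8]]
284 [(np.int64(243), np.int64(272)), (np.int64(303), np.int64(331)), (np.int64(363), np.int64(392))] [[593.5, -87.2], [590.8, -23.8], [588.1, 40.6]]
255 top 225.0 bot 328 [[520.6 -89.1  50. ]] far end top [[646.  -90.1  46. ]]
316 top 228.0 bot 331 [[525.3 -27.6  50. ]] far end top [[646.7 -22.6  46. ]]
378 top 224.0 bot 328 [[519.6  34.7  50. ]] far end top [[640.3  45.7  46. ]]
[[ 518.3 -140.8   16. ]
 [ 503.3   84.9   16. ]
 [ 634.5  100.2   16. ]]
```

Emit:
servo_tool(linear=[[0.022,0.283,0.22],[0.022,0.283,0.22],[0.022,0.283,0.22],[0.022,0.283,0.22],[0.022,0.283,0.22],[0.022,0.283,0.22],[0.022,0.283,0.22],[0.022,0.283,0.22]], turn=[[0,0,0.269],[0,0,0.269],[0,0,0.269],[0,0,0.269],[0,0,0.269],[0,0,0.269],[0,0,0.269],[0,0,0.269]], gripper=[0.085,0.085,0.085,0.085,0.085,0.085,0.085,0.085])

```text
clock: 3.52
eef_pos: [466.3, 253.6, 110.6]
orientation: [0.113, 0.994, -0.0, 0.0]
contact_force: [0.2, 0.3, 0.1]
width: 85.1
gripper_force: 0.0
```

```bash
python3 - <<'E'
from h import *
w=snap('wrist','w1.png')
to((466,254,31,167))
E
```

```text
clk 3.58 at [466.6 253.3 111.1] psi 167.02 tilt 0.07 F [ 0.2 -0.8  0.8] w 84.9
[0.0009, 0.0005, 0.0801] [0.0004, 0.0011, 0.0003]
```

View pics/w1.png

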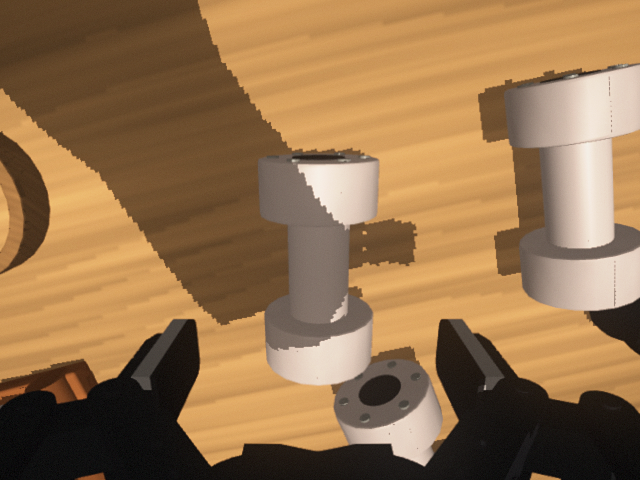

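Emit:
servo_tool(linear=[[0.001,0,0.05],[0.001,0,0.08],[0.001,0,0.08],[0.001,0,0.08],[0.001,0,0.08],[0.001,0,0.08],[0.001,0,0.08],[0.001,0,0.08],[0.001,0,0.08]], turn=[[0,0,0],[0,0,0],[0,0,0],[0,0,0],[0,0,0],[0,0,0],[0,0,0],[0,0,0],[0,0,0]], gripper=[0.085,0.085,0.085,0.025,0.025,0.025,0.025,0.025,0.025], grip_force=40)

```text
clock: 4.7
eef_pos: [465.6, 254.2, 31.5]
orientation: [0.113, 0.994, 0.0, 0.001]
contact_force: [-1.2, -0.8, 8.1]
width: 30.8
gripper_force: 38.9
```

```bash
python3 - <<'E'
from h import *
to((466,254,190,167),(577,-57,190,183.5))
E
```

```text
clk 4.7 at [465.6 254.2  31.5] psi 167.07 tilt 0.12 F [-1.2 -0.8  8.1] w 30.8
[-0.0007, 0.0, -0.1585] [0.0009, 0.0019, 0.0012]
[-0.1785, -0.2782, -0.1584] [0.0007, 0.002, -0.2867]
```

Emit:
servo_tool(linear=[[0,0,-0.06],[0,0,-0.12],[-0.178,-0.278,-0.158],[-0.178,-0.278,-0.158],[-0.178,-0.278,-0.158],[-0.178,-0.278,-0.158],[-0.178,-0.278,-0.158],[-0.178,-0.278,-0.158],[-0.178,-0.278,-0.158],[-0.178,-0.278,-0.158]], turn=[[0,0,0],[0,0,0],[0,0,-0.287],[0,0,-0.287],[0,0,-0.287],[0,0,-0.287],[0,0,-0.287],[0,0,-0.287],[0,0,-0.287],[0,0,-0.287]], gripper=[0.025,0.025,0.025,0.025,0.025,0.025,0.025,0.025,0.025,0.025])

```text
clock: 5.95
eef_pos: [575.8, -56.2, 188.1]
orientation: [-0.031, 1.0, 0.0, -0.0]
contact_force: [0.4, -0.0, -3.1]
width: 31.2
gripper_force: 41.3
```

```bash
python3 - <<'E'
from h import *
w=snap('wrist','w2.png')
to((577,-57,190,183.5))
E
```

```text
clk 6.0 at [575.8 -55.8 188.2] psi -176.44 tilt 0.04 F [-0.3  0.7 -1.9] w 30.9
[-0.0011, -0.0013, -0.0018] [0.0004, -0.0005, 0.001]
```

View pics/w2.png

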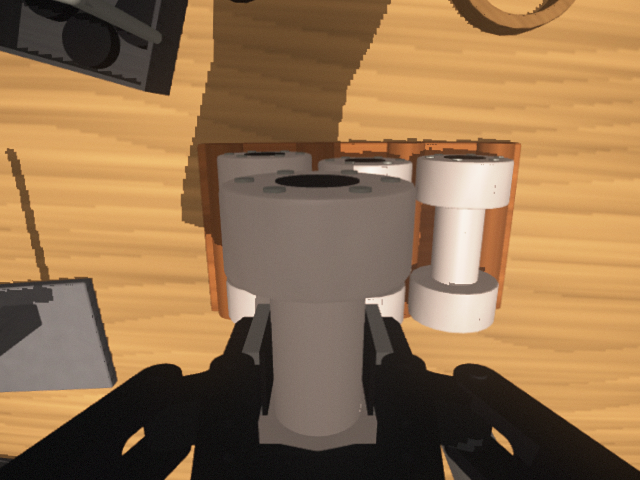

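```bash
python3 - <<'E'
from h import *
w=snap('wrist')
print('held face',onz(w,[(317,181)],186.7).round(1))
print('base faces',onz(w,[(263,154),(369,160),(465,157.5)],46).round(1))
print('gap near',onz(w,[(315,180)],46).round(1),'held ',onz(w,[(318.5,240)],186.7).round(1))
w0=cv2.imread('pics/w2.png')
cv2.imwrite('pics/c2.png',cv2.resize(w0[140:215,195:525],None,fx=2.4,fy=2.4,interpolation=cv2.INTER_CUBIC))
E
```

```text
held face [[518.8 -58.8 186.7]]
base faces [[522.8 -92.9  46. ]
 [522.4 -25.4  46. ]
 [516.7  35.9  46. ]]
gap near [[537.3 -59.   46. ]] held  [[537.4 -57.2 186.7]]
```

View pics/c2.png

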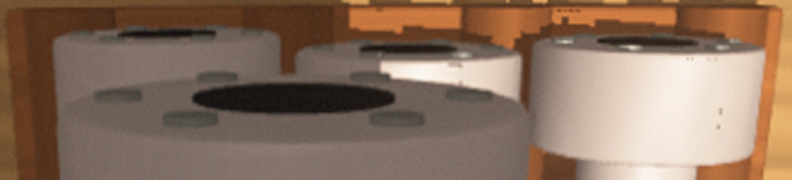

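Emit:
servo_tool(linear=[[-0.003,-0.0015,0.04],[-0.003,-0.0015,0.07],[-0.003,-0.0015,0.08],[-0.003,-0.0015,0.085],[-0.003,-0.0015,0.087],[-0.003,-0.0015,0.087]], turn=[[0,0,0],[0,0,0],[0,0,0],[0,0,0],[0,0,0],[0,0,0]], gripper=[0.025,0.025,0.025,0.025,0.025,0.025])

```text
clock: 6.8
eef_pos: [579.7, -58.2, 102.1]
orientation: [-0.031, 1.0, -0.0, 0.001]
contact_force: [-0.4, 0.7, -2.3]
width: 30.7
gripper_force: 41.2
```

```bash
python3 - <<'E'
from h import *
s=snap('side','s1.png')
to((579.1,-57.2,98.5,183.3))
E
```

```text
clk 6.85 at [579.7 -58.2 102.1] psi -176.49 tilt 0.07 F [-0.8  1.3 -1.7] w 30.4
[0.0006, 0.001, 0.0036] [-0.0004, 0.0012, 0.0036]
```

Not yet in contact; go down gently.

Emit:
servo_tool(linear=[[0,0.0005,0.001],[0,0.0005,0.002],[0,0.0005,0.003],[0,0.0005,0.0035],[0,0.0005,0.0035]], turn=[[0,0,0],[0,0,0],[0,0,0],[0,0,0],[0,0,0]], gripper=[0.025,0.025,0.025,0.025,0.025])

```text
clock: 7.48
eef_pos: [579.4, -57.6, 98.4]
orientation: [-0.031, 1.0, -0.0, 0.0]
contact_force: [-2.0, 2.0, 5.4]
width: 30.7
gripper_force: 42.1
```

Emit:
servo_tool(linear=[[0,0,0],[0,0,0],[0,0,0],[0,0,-0.02],[0,0,-0.05]], turn=[[0,0,0],[0,0,0],[0,0,0],[0,0,0],[0,0,0]], gripper=[0.036,0.046,0.046,0.046,0.046])

```text
clock: 8.1
eef_pos: [578.9, -57.6, 147.5]
orientation: [-0.031, 1.0, 0.0, -0.001]
contact_force: [0.6, -0.4, 0.6]
width: 46.0
gripper_force: 0.0
```

```bash
python3 - <<'E'
from h import *
w=snap('wrist','w3.png')
to((579.4,-57.6,200,183.3),(456,392.5,200,180),(456,392.5,110,180),(456,392.5,31,180))
E
```

```text
clk 8.15 at [580.5 -57.9 152.1] psi -176.49 tilt 0.24 F [ 1.6 -0.9  3.9] w 46.2
[0.0009, 0.0003, -0.0479] [-0.0013, 0.004, 0.0037]
[0.0965, 0.4571, -0.0489] [-0.0011, 0.004, 0.0613]
[0.0969, 0.4572, 0.0411] [-0.0011, 0.004, 0.0613]
[0.0972, 0.4573, 0.1201] [-0.0011, 0.004, 0.0613]
```

View pics/w3.png

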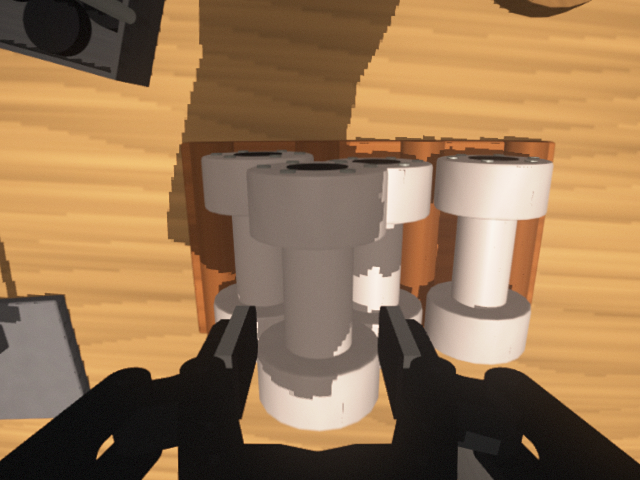

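```bash
python3 - <<'E'
from h import *
w=snap('wrist')
print(onz(w,[(317,167)],97).round(1),onz(w,[(258,154),(376,161),(494,159)],46).round(1))
to((579.4,-57.6,180,183.3),(456,392.5,180,180),(456,392.5,31,180))
E
```

```text
[[525.  -60.8  97. ]] [[525.3 -93.3  46. ]
 [525.1 -28.4  46. ]
 [519.5  37.   46. ]]
clk 8.2 at [580.7 -58.  150.7] psi -176.49 tilt 0.27 F [ 1.2 -0.   0.2] w 46.1
[0.0011, 0.0004, -0.0293] [-0.0014, 0.0045, 0.0036]
[0.0968, 0.4572, -0.0304] [-0.0013, 0.0045, 0.0612]
[0.0974, 0.4574, 0.1186] [-0.0013, 0.0045, 0.0612]
```

Emit:
servo_tool(linear=[[0,0,-0.03],[0.097,0.457,-0.03],[0.097,0.457,-0.03],[0.097,0.457,-0.03],[0.097,0.457,-0.03],[0.097,0.457,-0.03],[0.097,0.457,-0.03],[0.097,0.457,-0.03],[0.097,0.457,0.04],[0.097,0.457,0.04]], turn=[[0,0,0],[0,0,0.061],[0,0,0.061],[0,0,0.061],[0,0,0.061],[0,0,0.061],[0,0,0.061],[0,0,0.061],[0,0,0.061],[0,0,0.061]], gripper=[0.046,0.085,0.085,0.085,0.085,0.085,0.085,0.085,0.085,0.085])

```text
clock: 9.45
eef_pos: [452.1, 392.9, 104.0]
orientation: [-0.001, 1.0, -0.002, -0.003]
contact_force: [-0.6, 0.2, 0.1]
width: 85.2
gripper_force: 0.0
```

```bash
python3 - <<'E'
from h import *
def chk(w,z=30):
    f=w['frame'];hsv=cv2.cvtColor(f,cv2.COLOR_BGR2HSV)
    m=((hsv[...,1]<60)&(hsv[...,2]>90)).astype('uint8')
    for r in range(150,400,20):
        c=np.where(m[r,200:440])[0]+200
        seg=[s for s in np.split(c,np.where(np.diff(c)>2)[0]+1) if len(s)>25]
        print(r,[(int(s[0]),int(s[-1]),onz(w,[(s.mean(),r)],z)[0].round(1)[:2].tolist()) for s in seg])
w=snap('wrist');chk(w)
to((456,392.5,31,180))
E
```

```text
150 []
170 [(259, 290, [399.3, 372.7])]
190 [(257, 378, [408.8, 393.4])]
210 [(258, 377, [418.6, 393.4])]
230 [(262, 374, [428.7, 393.7])]
250 [(287, 347, [439.1, 393.2])]
270 [(287, 347, [449.8, 393.2])]
290 [(288, 346, [460.8, 393.2])]
310 [(279, 354, [472.2, 393.0])]
330 [(264, 366, [484.0, 392.0])]
350 [(264, 370, [496.2, 393.3])]
370 [(265, 370, [508.8, 393.6])]
390 [(278, 359, [521.8, 394.2])]
clk 9.5 at [452.6 392.6 104.2] psi -179.89 tilt 0.33 F [-1.   0.3 -1.2] w 85.1
[-0.0037, 0.0001, 0.0732] [-0.0031, -0.0049, 0.0018]
```

Emit:
servo_tool(linear=[[-0.0035,0.0005,0.05],[-0.0035,0.0005,0.073],[-0.0035,0.0005,0.073],[-0.0035,0.0005,0.073],[-0.0035,0.0005,0.073],[-0.0035,0.0005,0.073],[-0.0035,0.0005,0.073],[-0.0035,0.0005,0.073],[-0.0035,0.0005,0.073]], turn=[[-0.003,-0.005,0.002],[-0.003,-0.005,0.002],[-0.003,-0.005,0.002],[-0.003,-0.005,0.002],[-0.003,-0.005,0.002],[-0.003,-0.005,0.002],[-0.003,-0.005,0.002],[-0.003,-0.005,0.002],[-0.003,-0.005,0.002]], gripper=[0.085,0.085,0.085,0.025,0.025,0.025,0.025,0.025,0.025])

```text
clock: 10.62
eef_pos: [458.6, 393.2, 35.9]
orientation: [0.001, 1.0, 0.002, 0.003]
contact_force: [-0.8, -1.9, 5.8]
width: 30.8
gripper_force: 39.1
```

```bash
python3 - <<'E'
from h import *
to((456,392.5,190,180),(576.2,6.3,190,183.3))
E
```

```text
clk 10.62 at [458.6 393.2  35.9] psi 179.9 tilt 0.43 F [-0.8 -1.9  5.8] w 30.8
[0.0015, -0.0002, -0.1541] [0.0036, 0.0067, -0.0017]
[-0.1193, -0.3862, -0.1547] [0.0034, 0.0068, -0.0593]
```

Emit:
servo_tool(linear=[[0,0,-0.06],[0,0,-0.12],[-0.119,-0.386,-0.154],[-0.119,-0.386,-0.154],[-0.119,-0.386,-0.154],[-0.119,-0.386,-0.154],[-0.119,-0.386,-0.154],[-0.119,-0.386,-0.154],[-0.119,-0.386,-0.154],[-0.119,-0.386,-0.154]], turn=[[0.0035,0.0067,0],[0.0035,0.0067,0],[0.0035,0.0067,-0.059],[0.0035,0.0067,-0.059],[0.0035,0.0067,-0.059],[0.0035,0.0067,-0.059],[0.0035,0.0067,-0.059],[0.0035,0.0067,-0.059],[0.0035,0.0067,-0.059],[0.0035,0.0067,-0.059]], gripper=[0.025,0.025,0.025,0.025,0.025,0.025,0.025,0.025,0.025,0.025])

```text
clock: 11.88
eef_pos: [576.0, 4.2, 188.1]
orientation: [-0.027, 1.0, -0.0, -0.001]
contact_force: [0.3, 0.6, -2.3]
width: 30.6
gripper_force: 41.6
```

Emit:
servo_tool(linear=[[0,0,0],[0,0,0],[0,0,0]], turn=[[0,0,0],[0,0,0],[0,0,0]], gripper=[0.025,0.025,0.025])

```text
clock: 12.25
eef_pos: [575.4, 7.4, 188.3]
orientation: [-0.029, 1.0, -0.0, -0.001]
contact_force: [0.5, 1.1, -2.9]
width: 30.6
gripper_force: 41.6
```

```bash
python3 - <<'E'
from h import *
w=snap('wrist')
to((576.2,6.3,105,183.3))
z=robot.state()['eef_pos'][2]-5.9
hsv=cv2.cvtColor(w['frame'],cv2.COLOR_BGR2HSV)
m=((hsv[...,2]<45)).astype('uint8');m[330:]=0
for c in cv2.findContours(m,cv2.RETR_EXTERNAL,cv2.CHAIN_APPROX_NONE)[0]:
    r=cv2.boundingRect(c)
    if r[2]>15 and r[3]<40: 
        q=(r[0]+r[2]/2-.5,r[1]+r[3]/2-.5);print(r,[(zz,onz(w,[q],zz)[0].round(1)[:2].tolist()) for zz in(46,97,round(z,1))])
E
```

```text
clk 12.3 at [575.4   7.3 188.3] psi -176.65 tilt 0.1 F [ 0.3 -0.3 -3.3] w 30.7
[-0.0009, -0.001, 0.0833] [-0.0006, -0.0016, 0.001]
(383, 318, 18, 12) [(46, [635.8, 65.0]), (97, [610.1, 53.3]), (np.float64(182.4), [567.1, 33.7])]
(234, 317, 19, 13) [(46, [641.7, -41.5]), (97, [614.9, -32.9]), (np.float64(182.4), [570.0, -18.4])]
(276, 165, 82, 11) [(46, [530.3, 4.9]), (97, [524.7, 4.7]), (np.float64(182.4), [515.5, 4.3])]
(167, 156, 50, 5) [(46, [527.1, -75.3]), (97, [522.2, -60.2]), (np.float64(182.4), [514.0, -34.9])]
(246, 154, 38, 3) [(46, [522.7, -28.6]), (97, [518.6, -22.4]), (np.float64(182.4), [511.8, -12.1])]
(354, 150, 29, 2) [(46, [516.1, 36.7]), (97, [513.3, 30.4]), (np.float64(182.4), [508.6, 19.9])]
(147, 149, 23, 2) [(46, [522.8, -96.8]), (97, [518.7, -77.5]), (np.float64(182.4), [511.9, -45.4])]
(15, 0, 37, 26) [(46, [444.6, -170.9]), (97, [455.5, -137.5]), (np.float64(182.4), [473.7, -81.6])]
```

Emit:
servo_tool(linear=[[-0.0037,-0.0006,0.04],[-0.0037,-0.0006,0.07],[-0.0037,-0.0006,0.078],[-0.0037,-0.0006,0.081],[-0.0037,-0.0006,0.082],[-0.0037,-0.0006,0.082]], turn=[[0,0,0],[0,0,0],[0,0,0],[0,0,0],[0,0,0],[0,0,0]], gripper=[0.025,0.025,0.025,0.025,0.025,0.025])

```text
clock: 13.05
eef_pos: [579.6, 5.9, 107.1]
orientation: [-0.029, 1.0, -0.0, -0.0]
contact_force: [0.5, 0.1, -3.9]
width: 30.4
gripper_force: 41.5
```

Emit:
servo_tool(linear=[[0,0,0.001],[0,0,0.002],[0,0,0.003],[0,0,0.003]], turn=[[0,0,0],[0,0,0],[0,0,0],[0,0,0]], gripper=[0.025,0.025,0.025,0.025])

```text
clock: 13.55
eef_pos: [579.2, 6.0, 103.3]
orientation: [-0.029, 1.0, -0.0, -0.001]
contact_force: [-1.1, 0.8, -0.4]
width: 30.5
gripper_force: 42.0
```

Nearly in contact; a little further.

Emit:
servo_tool(linear=[[0,0.0005,0.0005],[0,0.0005,0.001],[0,0.0005,0.001],[0,0.0005,0.001]], turn=[[0,0,0],[0,0,0],[0,0,0],[0,0,0]], gripper=[0.025,0.025,0.025,0.025])

```text
clock: 14.05
eef_pos: [579.3, 6.6, 102.9]
orientation: [-0.029, 1.0, -0.0, -0.0]
contact_force: [-2.7, 1.6, 6.3]
width: 30.5
gripper_force: 42.7
```

Emit:
servo_tool(linear=[[0,0,0],[0,0,0],[0,0,0],[0,0,-0.02],[0,0,-0.05],[0,0,-0.08],[0,0,-0.08],[0,0,-0.08]], turn=[[0,0,0],[0,0,0],[0,0,0],[0,0,0],[0,0,0],[0,0,0],[0,0,0],[0,0,0]], gripper=[0.036,0.046,0.046,0.046,0.046,0.046,0.046,0.046])

```text
clock: 15.05
eef_pos: [579.1, 6.5, 181.5]
orientation: [-0.029, 1.0, -0.0, -0.001]
contact_force: [-0.3, -0.7, -0.0]
width: 45.9
gripper_force: 0.0
```

```bash
cat > holes.py <<'E'
from h import *
def holes(zs):
    w=snap('wrist')
    hsv=cv2.cvtColor(w['frame'],cv2.COLOR_BGR2HSV)
    m=((hsv[...,2]<45)).astype('uint8');m[300:]=0
    for c in cv2.findContours(m,cv2.RETR_EXTERNAL,cv2.CHAIN_APPROX_NONE)[0]:
        r=cv2.boundingRect(c)
        if r[2]>15 and r[3]<40:
            q=(r[0]+r[2]/2-.5,r[1]+r[3]/2-.5);print(r,[(zz,onz(w,[q],zz)[0].round(1)[:2].tolist()) for zz in zs])
E
python3 - <<'E'
from holes import *
holes((46,97))
to((606.5,281,190,189.3),(606.5,281,110,189.3))
E
```

```text
(293, 152, 48, 4) [(46, [523.0, 3.4]), (97, [519.5, 3.4])]
(164, 150, 52, 5) [(46, [526.3, -75.3]), (97, [522.1, -60.0])]
(247, 149, 39, 2) [(46, [522.3, -27.8]), (97, [519.0, -21.8])]
(143, 144, 23, 2) [(46, [522.8, -97.4]), (97, [519.3, -77.7])]
(14, 0, 31, 18) [(46, [447.2, -169.5]), (97, [458.6, -135.7])]
clk 15.1 at [578.9   6.5 181.2] psi -176.72 tilt 0.18 F [-0.5  0.6  0.2] w 46.2
[-0.0433, 0.2724, -0.009] [-0.0002, -0.0031, -0.1051]
[-0.0435, 0.2725, 0.071] [-0.0002, -0.0031, -0.1051]
```

Emit:
servo_tool(linear=[[-0.043,0.2725,-0.009],[-0.043,0.2725,-0.009],[-0.043,0.2725,-0.009],[-0.043,0.2725,-0.009],[-0.043,0.2725,0.07],[-0.043,0.2725,0.07],[-0.043,0.2725,0.07],[-0.043,0.2725,0.07]], turn=[[0,0,-0.105],[0,0,-0.105],[0,0,-0.105],[0,0,-0.105],[0,0,-0.105],[0,0,-0.105],[0,0,-0.105],[0,0,-0.105]], gripper=[0.046,0.085,0.085,0.085,0.085,0.085,0.085,0.085])

```text
clock: 16.1
eef_pos: [606.9, 280.6, 112.5]
orientation: [-0.081, 0.997, -0.0, -0.001]
contact_force: [0.1, -0.2, 0.1]
width: 84.9
gripper_force: 0.0
```

```bash
python3 - <<'E'
from h import *
w=snap('wrist');f=w['frame'];hsv=cv2.cvtColor(f,cv2.COLOR_BGR2HSV)
m=((hsv[...,1]<60)&(hsv[...,2]>90)).astype('uint8')
for r in range(150,400,20):
    c=np.where(m[r,200:440])[0]+200
    seg=[s for s in np.split(c,np.where(np.diff(c)>2)[0]+1) if len(s)>25]
    print(r,[(int(s[0]),int(s[-1]),onz(w,[(s.mean(),r)],30)[0].round(1)[:2].tolist()) for s in seg])
to((606.5,281,34,189.3))
E
```

```text
150 []
170 [(260, 378, [555.8, 274.0])]
190 [(261, 377, [565.7, 275.4])]
210 [(262, 376, [575.8, 277.1])]
230 [(290, 348, [586.2, 278.6])]
250 [(290, 348, [596.9, 280.6])]
270 [(291, 348, [607.9, 282.6])]
290 [(291, 347, [619.3, 284.0])]
310 [(291, 352, [630.8, 287.3])]
330 [(268, 371, [643.1, 288.6])]
350 [(269, 370, [655.7, 290.5])]
370 [(280, 358, [668.7, 292.4])]
390 []
clk 16.15 at [607.2 280.6 113.1] psi -170.74 tilt 0.02 F [ 0.  -0.4  0.3] w 84.6
[0.0006, 0.0005, 0.0791] [-0.0002, -0.0002, -0.0008]
```

Emit:
servo_tool(linear=[[0.002,0,0.05],[0.002,0,0.079],[0.002,0,0.079],[0.002,0,0.079],[0.002,0,0.079],[0.002,0,0.079],[0.002,0,0.079],[0.002,0,0.079],[0.002,0,0.079]], turn=[[0,0,0],[0,0,0],[0,0,0],[0,0,0],[0,0,0],[0,0,0],[0,0,0],[0,0,0],[0,0,0]], gripper=[0.085,0.085,0.085,0.025,0.025,0.025,0.025,0.025,0.025])

```text
clock: 17.27
eef_pos: [605.0, 280.7, 34.4]
orientation: [-0.081, 0.997, -0.0, 0.0]
contact_force: [-1.0, -0.6, 4.5]
width: 30.8
gripper_force: 39.1
```

```bash
python3 - <<'E'
from h import *
to((606,281,225,189.3),(577.5,-25.5,225,183.3))
E
```

```text
clk 17.27 at [605.  280.7  34.4] psi -170.7 tilt 0.02 F [-1.  -0.6  4.5] w 30.8
[-0.0011, 0.0, -0.1906] [-0.0003, 0.0003, -0.0001]
[0.0766, -0.2978, -0.1906] [-0.0003, 0.0003, 0.1046]
```

Emit:
servo_tool(linear=[[0,0,-0.06],[0,0,-0.12],[0,0,-0.17],[0.0766,-0.298,-0.19],[0.0766,-0.298,-0.19],[0.0766,-0.298,-0.19],[0.0766,-0.298,-0.19],[0.0766,-0.298,-0.19],[0.0766,-0.298,-0.19],[0.0766,-0.298,-0.19]], turn=[[0,0,0],[0,0,0],[0,0,0],[0,0,0.105],[0,0,0.105],[0,0,0.105],[0,0,0.105],[0,0,0.105],[0,0,0.105],[0,0,0.105]], gripper=[0.025,0.025,0.025,0.025,0.025,0.025,0.025,0.025,0.025,0.025])

```text
clock: 18.52
eef_pos: [577.1, -25.8, 223.3]
orientation: [-0.028, 1.0, -0.0, -0.001]
contact_force: [0.2, 0.3, -2.7]
width: 30.3
gripper_force: 41.0
```

Emit:
servo_tool(linear=[[0,0,0],[0,0,0],[0,0,0]], turn=[[0,0,0],[0,0,0],[0,0,0]], gripper=[0.025,0.025,0.025])

```text
clock: 18.9
eef_pos: [577.3, -24.9, 223.2]
orientation: [-0.029, 1.0, -0.0, -0.001]
contact_force: [-0.2, -0.1, -2.6]
width: 30.4
gripper_force: 41.0
```

```bash
python3 - <<'E'
from holes import *
z=round(robot.state()['eef_pos'][2]-4.4,1)
holes((46,97,z))
to((577.5,-25.5,155,183.3))
E
```

```text
(277, 174, 81, 12) [(46, [542.8, -26.5]), (97, [536.1, -26.9]), (np.float64(218.8), [520.2, -27.7])]
(350, 154, 38, 2) [(46, [522.7, 9.3]), (97, [519.4, 2.9]), (np.float64(218.8), [511.6, -12.3])]
(243, 152, 41, 3) [(46, [526.0, -66.3]), (97, [522.2, -59.9]), (np.float64(218.8), [513.1, -44.6])]
(306, 151, 25, 2) [(46, [522.8, -27.0]), (97, [519.5, -27.2]), (np.float64(218.8), [511.7, -27.8])]
(211, 145, 23, 2) [(46, [522.4, -95.8]), (97, [519.2, -84.4]), (np.float64(218.8), [511.5, -57.2])]
(94, 2, 36, 33) [(46, [441.5, -171.0]), (97, [451.9, -146.9]), (np.float64(218.8), [476.9, -89.4])]
(187, 0, 44, 11) [(46, [431.2, -105.0]), (97, [443.4, -92.1]), (np.float64(218.8), [472.6, -61.2])]
(44, 0, 23, 9) [(46, [433.5, -209.9]), (97, [445.3, -179.2]), (np.float64(218.8), [473.6, -106.0])]
clk 18.95 at [577.3 -25.1 223.2] psi -176.66 tilt 0.11 F [ 0.2  0.4 -2.2] w 31.0
[-0.0003, -0.0004, 0.0682] [-0.0006, -0.0018, 0.0007]
```

Emit:
servo_tool(linear=[[-0.0006,-0.0006,0.04],[-0.0006,-0.0006,0.06],[-0.0006,-0.0006,0.065],[-0.0006,-0.0006,0.067],[-0.0006,-0.0006,0.067],[-0.0006,-0.0006,0.068],[-0.0006,-0.0006,0.069],[-0.0006,-0.0006,0.069],[-0.0006,-0.0006,0.069]], turn=[[0,0,0],[0,0,0],[0,0,0],[0,0,0],[0,0,0],[0,0,0],[0,0,0],[0,0,0],[0,0,0]], gripper=[0.025,0.025,0.025,0.025,0.025,0.025,0.025,0.025,0.025])

```text
clock: 20.08
eef_pos: [577.8, -26.4, 154.3]
orientation: [-0.029, 1.0, -0.0, -0.001]
contact_force: [-1.3, -0.5, -2.6]
width: 30.8
gripper_force: 40.9
```

Emit:
servo_tool(linear=[[0,0,0.0007],[0,0,0.0014],[0,0,0.002],[0,0,0.002],[0,0,0.002]], turn=[[0,0,0],[0,0,0],[0,0,0],[0,0,0],[0,0,0]], gripper=[0.025,0.025,0.025,0.025,0.025])

```text
clock: 20.7
eef_pos: [577.8, -26.4, 152.3]
orientation: [-0.029, 1.0, -0.0, -0.001]
contact_force: [0.1, -0.1, -1.6]
width: 30.5
gripper_force: 41.0
```

Emit:
servo_tool(linear=[[0,0,0.0005],[0,0,0.001],[0,0,0.0013],[0,0,0.0013]], turn=[[0,0,0],[0,0,0],[0,0,0],[0,0,0]], gripper=[0.025,0.025,0.025,0.025])

```text
clock: 21.2
eef_pos: [577.9, -25.8, 151.5]
orientation: [-0.029, 1.0, 0.0, -0.0]
contact_force: [-2.4, 3.6, 5.6]
width: 30.6
gripper_force: 42.0
```

Emit:
servo_tool(linear=[[0,0.0004,0.0002],[0,0.0004,0.0002],[0,0.0004,0.0002],[0,0.0004,0.0002],[0,0.0004,0.0002],[0,0.0004,-0.03],[0,0.0004,-0.08],[0,0.0004,-0.09],[0,0.0004,-0.09],[0,0.0004,-0.09]], turn=[[0,0,0],[0,0,0],[0,0,0],[0,0,0],[0,0,0],[0,0,0],[0,0,0],[0,0,0],[0,0,0],[0,0,0]], gripper=[0.025,0.025,0.034,0.05,0.05,0.05,0.05,0.05,0.05,0.05])

```text
clock: 22.45
eef_pos: [577.4, -25.9, 239.4]
orientation: [-0.029, 1.0, -0.0, -0.002]
contact_force: [-0.3, 0.8, 0.0]
width: 50.2
gripper_force: 0.0
```

```bash
python3 - <<'E'
from holes import *
holes((46,97,148))
snap('side','s2.png')
to((444,-220.7,260,167.7),(444,-220.7,200,167.7))
E
```

```text
(293, 157, 49, 4) [(46, [528.8, -28.2]), (97, [524.7, -28.4]), (148, [520.7, -28.5])]
(356, 152, 31, 2) [(46, [521.9, 12.3]), (97, [519.0, 5.7]), (148, [516.1, -1.0])]
(248, 151, 39, 2) [(46, [525.6, -66.2]), (97, [522.1, -60.3]), (148, [518.6, -54.4])]
(308, 149, 23, 3) [(46, [522.4, -27.0]), (97, [519.4, -27.4]), (148, [516.4, -27.8])]
(219, 145, 21, 2) [(46, [522.7, -94.9]), (97, [519.7, -84.4]), (148, [516.6, -73.9])]
(106, 9, 35, 31) [(46, [441.3, -171.3]), (97, [451.3, -148.5]), (148, [461.3, -125.8])]
(188, 0, 51, 18) [(46, [428.9, -106.7]), (97, [440.9, -94.3]), (148, [452.9, -81.9])]
(103, 0, 40, 11) [(46, [428.8, -171.1]), (97, [440.8, -148.4]), (148, [452.9, -125.6])]
(31, 0, 49, 15) [(46, [431.1, -220.7]), (97, [442.8, -190.0]), (148, [454.4, -159.3])]
clk 22.55 at [577.5 -25.8 239.5] psi -176.73 tilt 0.22 F [ 0.3 -0.4  0.1] w 50.0
[0.1445, -0.1869, -0.0199] [-0.0005, -0.0039, 0.2718]
[0.1442, -0.1869, 0.0401] [-0.0005, -0.0039, 0.2718]
```

View pics/s2.png

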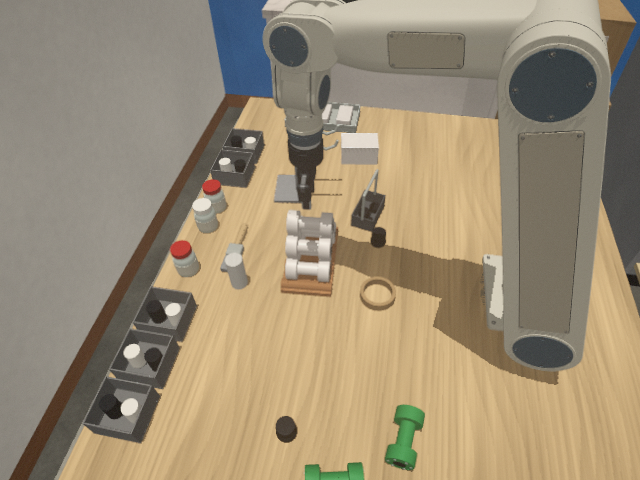

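Emit:
servo_tool(linear=[[0.1445,-0.187,-0.02],[0.1445,-0.187,-0.02],[0.1445,-0.187,-0.02],[0.1445,-0.187,-0.02],[0.1445,-0.187,-0.02],[0.1445,-0.187,-0.02],[0.1445,-0.187,-0.02],[0.1445,-0.187,-0.02]], turn=[[0,0,0.272],[0,0,0.272],[0,0,0.272],[0,0,0.272],[0,0,0.272],[0,0,0.272],[0,0,0.272],[0,0,0.272]], gripper=[0.05,0.05,0.05,0.05,0.05,0.05,0.05,0.05])

```text
clock: 23.55
eef_pos: [444.9, -219.9, 261.0]
orientation: [0.106, 0.994, -0.0, -0.001]
contact_force: [0.4, 0.5, 0.3]
width: 49.9
gripper_force: 0.0
```

```bash
python3 - <<'E'
from h import *
w=snap('wrist','w5.png')
print(proj(w,[(456.5,-165.5,130),(444,-220.7,130),(431.5,-276.5,130)]).round(0))
to((444,-220.7,130,167.7))
E
```

```text
[[402. 243.]
 [315. 242.]
 [226. 241.]]
clk 23.6 at [ 444.8 -220.   261.1] psi 167.79 tilt 0.11 F [ 0.3 -0.   0.1] w 50.2
[0.0005, -0.0007, 0.1311] [-0.0008, -0.0017, 0.0015]
```

View pics/w5.png

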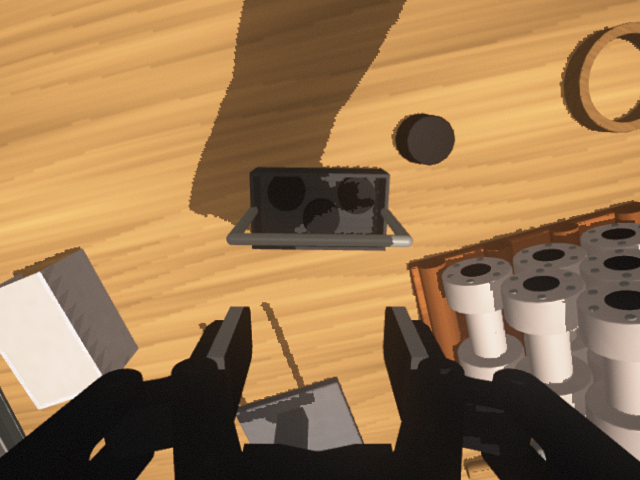

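```bash
python3 - <<'E'
from h import *
w=snap('wrist')
P=onz(w,[(229.5,239.5),(319.3,240),(410,240)],130);print(P.round(1),np.degrees(np.arctan2(*(P[2]-P[0])[:2])))
c=P[1]
to((c[0],c[1],200,77.7),(c[0],c[1],132,77.7))
E
```

```text
[[ 430.7 -274.3  130. ]
 [ 443.3 -217.8  130. ]
 [ 455.7 -160.5  130. ]] 12.371447072832618
clk 23.65 at [ 444.8 -220.2  261.1] psi 167.77 tilt 0.11 F [ 0.8  0.5 -0.1] w 50.2
[0.0018, 0.0021, 0.0611] [-0.002, -0.0005, 1.5721]
[0.0017, 0.0022, 0.1291] [-0.002, -0.0005, 1.5721]
```

Emit:
servo_tool(linear=[[0.002,0.0015,0.02],[0.002,0.0015,0.04],[0.002,0.0015,0.05],[0.002,0.0015,0.05],[0.002,0.0015,0.05],[0.002,0.0015,0.05],[0.002,0.0015,0.05],[0.002,0.0015,0.05],[0.002,0.0015,0.06],[0.002,0.0015,0.06]], turn=[[0,0,1.572],[0,0,1.572],[0,0,1.572],[0,0,1.572],[0,0,1.572],[0,0,1.572],[0,0,1.572],[0,0,1.572],[0,0,1.572],[0,0,1.572]], gripper=[0.05,0.05,0.05,0.05,0.05,0.05,0.05,0.05,0.05,0.05])

```text
clock: 24.9
eef_pos: [442.6, -218.5, 200.8]
orientation: [0.779, 0.627, -0.001, -0.001]
contact_force: [-0.6, 1.1, 0.3]
width: 50.3
gripper_force: 0.0
```

```bash
python3 - <<'E'
from h import *
w=snap('wrist','w6.png')
print(proj(w,[(456,-163,130),(443.5,-219,130),(431,-275,130)]).round(0))
hsv=cv2.cvtColor(w['frame'],cv2.COLOR_BGR2HSV)
m=((hsv[...,1]<60)&(hsv[...,2]>70)).astype('uint8')
for r in range(120,330,20):
    c=np.where(m[r,250:390])[0]+250
    print(r,[(int(s[0]),int(s[-1])) for s in np.split(c,np.where(np.diff(c)>2)[0]+1) if len(s)>4])
to((443.5,-219,132,77.6))
E
```

```text
[[321. 163.]
 [320. 278.]
 [319. 375.]]
120 []
140 []
160 [(281, 290), (312, 356)]
180 [(312, 355)]
200 [(282, 302), (312, 328), (348, 354)]
220 [(312, 327)]
240 [(312, 327)]
260 [(312, 326)]
280 [(312, 326)]
300 [(312, 326)]
320 [(312, 325)]
clk 24.95 at [ 442.7 -218.6  201.2] psi 77.75 tilt 0.12 F [ 1.2  0.5 -0. ] w 50.2
[-0.0001, 0.001, 0.0691] [-0.002, 0.0008, 0.0027]
```

Emit:
servo_tool(linear=[[0,0.0005,0.04],[0,0.0005,0.06],[0,0.0005,0.069],[0,0.0005,0.069],[0,0.0005,0.069],[0,0.0005,0.069],[0,0.0005,0.069],[0,0.0005,0.069],[0,0.0005,0.069],[0,0.0005,0.069]], turn=[[0,0,0],[0,0,0],[0,0,0],[0,0,0],[0,0,0],[0,0,0],[0,0,0],[0,0,0],[0,0,0],[0,0,0]], gripper=[0.05,0.05,0.05,0.03,0.015,0.004,0.004,0.004,0.004,0.004], grip_force=60)

```text
clock: 26.2
eef_pos: [443.3, -219.4, 133.2]
orientation: [0.779, 0.627, -0.001, 0.001]
contact_force: [-1.7, 0.8, 6.1]
width: 5.2
gripper_force: 58.7
```

```bash
python3 - <<'E'
from h import *
to((443.5,-219,190,77.6),(443.5,-219,250,77.6),(520,-295,250,97.3),(582,-309,250,97.3))
E
```

```text
clk 26.2 at [ 443.3 -219.4  133.2] psi 77.62 tilt 0.1 F [-1.7  0.8  6.1] w 5.2
[0.0003, 0.0001, -0.0568] [0.0001, 0.0018, 0.0004]
[0.0002, 0.0001, -0.1168] [0.0001, 0.0018, 0.0004]
[-0.0576, 0.0911, -0.1167] [-0.0002, 0.0018, -0.3434]
[-0.058, 0.1547, -0.1166] [-0.0002, 0.0018, -0.3434]
```

Emit:
servo_tool(linear=[[0,0,-0.03],[0,0,-0.08],[0,0,-0.117],[-0.02,0.03,-0.117],[-0.04,0.06,-0.117],[-0.058,0.09,-0.117],[-0.058,0.12,-0.117],[-0.058,0.14,-0.117],[-0.058,0.14,-0.117],[-0.058,0.14,-0.117]], turn=[[0,0,0],[0,0,0],[0,0,0],[0,0,-0.15],[0,0,-0.25],[0,0,-0.343],[0,0,-0.343],[0,0,-0.343],[0,0,-0.343],[0,0,-0.343]], gripper=[0.004,0.004,0.004,0.004,0.004,0.004,0.004,0.004,0.004,0.004])

```text
clock: 27.45
eef_pos: [566.9, -305.4, 249.0]
orientation: [0.661, 0.751, -0.001, -0.001]
contact_force: [0.2, 0.5, -2.8]
width: 5.5
gripper_force: 59.1
```

```bash
python3 - <<'E'
from h import *
T=snap('top');S=snap('side');w=snap('wrist','w7.png')
to((582,-309,250,97.3),(582,-309,199,97.3))
cv2.imwrite('pics/c7.png',np.hstack([cv2.resize(w['frame'],(480,360)),cv2.resize(S['frame'][100:220,270:370],(300,360),interpolation=cv2.INTER_CUBIC)]))
E
```

```text
clk 27.6 at [ 566.9 -305.6  249.6] psi 97.26 tilt 0.09 F [ 0.  -0.3 -1.9] w 5.6
[-0.0053, 0.0146, -0.0004] [-0.0015, 0.0008, -0.0006]
[-0.0053, 0.0146, 0.0506] [-0.0015, 0.0008, -0.0006]
```

Emit:
servo_tool(linear=[[-0.005,0.0146,0],[-0.005,0.0146,0],[-0.005,0.0146,0.02],[-0.005,0.0146,0.03],[-0.005,0.0146,0.038],[-0.005,0.0146,0.042],[-0.005,0.0146,0.044],[-0.005,0.0146,0.045],[-0.005,0.0146,0.045]], turn=[[0,0,0],[0,0,0],[0,0,0],[0,0,0],[0,0,0],[0,0,0],[0,0,0],[0,0,0],[0,0,0]], gripper=[0.004,0.004,0.004,0.004,0.004,0.004,0.004,0.004,0.004])

```text
clock: 28.72
eef_pos: [582.6, -308.9, 204.3]
orientation: [0.661, 0.751, -0.001, -0.0]
contact_force: [-0.0, -0.0, -2.2]
width: 5.8
gripper_force: 59.1
```

```bash
python3 - <<'E'
from h import *
to((582,-309,199,97.3))
E
```

```text
clk 28.73 at [ 582.6 -308.9  204.3] psi 97.28 tilt 0.09 F [-0.  -0.  -2.2] w 5.8
[-0.0, -0.0006, 0.0053] [-0.0015, 0.0007, -0.0003]
```

Emit:
servo_tool(linear=[[0,0,0.0015],[0,0,0.003],[0,0,0.004],[0,0,0.005],[0,0,0.005]], turn=[[0,0,0],[0,0,0],[0,0,0],[0,0,0],[0,0,0]], gripper=[0.004,0.004,0.004,0.004,0.004])

```text
clock: 29.35
eef_pos: [582.6, -308.9, 199.9]
orientation: [0.661, 0.751, -0.001, 0.0]
contact_force: [-1.7, 1.2, 4.7]
width: 5.7
gripper_force: 59.9
```

Emit:
servo_tool(linear=[[0,-0.0007,0.0003],[0,-0.0007,0.0006],[0,-0.0007,0.0006],[0,-0.0007,0.0006]], turn=[[0,0,0],[0,0,0],[0,0,0],[0,0,0]], gripper=[0.004,0.004,0.004,0.004])

```text
clock: 29.85
eef_pos: [582.5, -309.0, 199.8]
orientation: [0.661, 0.751, -0.0, 0.001]
contact_force: [0.4, 1.8, 7.2]
width: 5.7
gripper_force: 60.1
```

Emit:
servo_tool(linear=[[0,0,0],[0,0,0],[0,0,0],[0,0,0],[0,0,-0.02],[0,0,-0.05],[0,0,-0.09],[0,0,-0.13],[0,0,-0.13],[0,0,-0.13]], turn=[[0,0,0],[0,0,0],[0,0,0],[0,0,0],[0,0,0],[0,0,0],[0,0,0],[0,0,0],[0,0,0],[0,0,0]], gripper=[0.015,0.03,0.034,0.034,0.034,0.034,0.034,0.034,0.034,0.034])

```text
clock: 31.1
eef_pos: [582.0, -308.9, 327.8]
orientation: [0.661, 0.751, -0.001, -0.001]
contact_force: [0.1, 0.0, 0.3]
width: 33.8
gripper_force: 0.0
```

```bash
python3 - <<'E'
from h import *
w=snap('wrist');S=snap('side')
# expected bar: ends at seat +-56 along the hook's y
u=np.array([-np.sin(np.radians(7.3)),np.cos(np.radians(7.3)),0]);c=np.array([582,-309,196.])
print('pred wrist',proj(w,[c+k*u for k in(-56,-20,0,20,56)]).round(0).tolist())
print('pred side',proj(S,[c+56*u,c-56*u]).round(0).tolist())
hsv=cv2.cvtColor(w['frame'],cv2.COLOR_BGR2HSV)
m=((hsv[...,1]<60)&(hsv[...,2]>70)).astype('uint8')
for r in range(180,330,15):
    q=np.where(m[r,200:440])[0]+200
    print(r,[(int(s[0]),int(s[-1])) for s in np.split(q,np.where(np.diff(q)>2)[0]+1) if 4<len(s)])
to((582,-309,330,97.3))
# base row/pyramid unchanged check: top-view frame difference against start in bystander areas
T=snap('top')['frame'];T0=cv2.imread('pics/top0.png')
d=(cv2.absdiff(T,T0).max(2)>60).astype('uint8');d=cv2.morphologyEx(d,cv2.MORPH_OPEN,np.ones((3,3)))
n,l,st,_=cv2.connectedComponentsWithStats(d);print(st[1:][st[1:,4]>60].tolist())
E
```

```text
pred wrist [[317.0, 322.0], [317.0, 272.0], [317.0, 243.0], [317.0, 213.0], [317.0, 155.0]]
pred side [[325.0, 151.0], [327.0, 127.0]]
180 [(280, 439)]
195 [(259, 270), (291, 304), (312, 324), (373, 387), (419, 436)]
210 [(312, 324), (373, 391)]
225 [(313, 324), (373, 405)]
240 [(313, 324), (372, 418)]
255 [(313, 324)]
270 [(313, 324), (433, 439)]
285 [(289, 348), (435, 439)]
300 [(264, 281), (314, 322), (433, 439)]
315 [(200, 262), (273, 279), (314, 322), (372, 384)]
clk 31.2 at [ 581.8 -308.7  327.1] psi 97.28 tilt 0.2 F [ 0.7  0.5 -0.2] w 33.8
[-0.0003, 0.0001, -0.0029] [-0.0034, -0.0011, -0.0004]
[[473, 105, 108, 117, 2642], [573, 119, 47, 36, 960], [604, 154, 33, 43, 290], [601, 159, 23, 21, 174], [339, 169, 297, 311, 28916], [553, 168, 47, 7, 203], [556, 177, 28, 18, 154], [558, 204, 18, 19, 128], [582, 206, 9, 13, 83], [335, 211, 15, 8, 109], [221, 212, 27, 44, 548], [237, 217, 7, 23, 89], [422, 219, 51, 61, 1513], [348, 227, 13, 23, 221], [325, 229, 12, 29, 253], [560, 232, 6, 18, 85], [334, 255, 19, 6, 85], [227, 262, 24, 41, 470], [180, 266, 17, 42, 473], [196, 269, 10, 28, 138], [244, 275, 7, 19, 64], [390, 274, 30, 27, 508], [327, 299, 45, 30, 365], [376, 302, 41, 45, 675], [311, 316, 15, 12, 74], [294, 329, 67, 75, 2820], [324, 415, 65, 50, 404], [291, 420, 7, 20, 112], [324, 443, 12, 10, 67], [248, 445, 29, 8, 129], [254, 455, 16, 9, 98], [628, 458, 12, 22, 87], [445, 463, 32, 17, 332]]
```

Emit:
servo_tool(linear=[[0,0,-0.03],[0,0,-0.05],[0,0,-0.05],[0,0,-0.05],[0,0,-0.05],[0,0,-0.05]], turn=[[0,0,0],[0,0,0],[0,0,0],[0,0,0],[0,0,0],[0,0,0]], gripper=[0.034,0.034,0.034,0.034,0.034,0.034])

```text
clock: 32.0
eef_pos: [582.1, -308.8, 377.9]
orientation: [0.661, 0.751, -0.001, -0.001]
contact_force: [0.2, 0.4, 0.1]
width: 33.7
gripper_force: 0.0
```

```bash
python3 -c "
from h import *
print(robot.finish_job())"
```

```text
the job is handed in; nothing more can be done
None
```

The pyramid stands on the cradle, lined up with the base row to within about 1 mm, the basket hangs by its handle in both dips of the double hook, and the job was handed in at about 32 s; no verdict was returned.

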